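# Try the key in a stiff cupboard lock and hold its bolt drawn

## Task

The cupboard lock clamped in the drill vice has just been put back together and two of its pins stick. Take the round-headed key out of the wooden key block and ease it into the lock until its shoulder sits on the lock's face: where a pin stops it, wiggle it past from side to side, never force it. Then turn it a quarter turn clockwise so that the spring bolt is drawn in flush, and finish still gripping the key and holding it turned so that I can inspect the bolt; leave the other two keys in the block and do not disturb the loose jar and screwdriver.

Things in the scene. Friction and masses are not known exactly. Their poses are not given: they have to be found in the camera images.
- key_round: The key to use, the only one with a disc-shaped black head. It stands in a slot of the key block, head up. Origin: centre of the underside of its round steel shoulder (14 mm across, 3 mm high), which rests on the block's top; z up through the head, x along the width of its bit, y across its thin flat sides. Same either way round (half turn about z). About 65 g.
- key_head (a point): Centre of the round key's head, 24 mm above the key's origin, same axes. The head is a disc 32 mm across (x and z) and 10 mm thick (y), its flat sides good to grip; the shank below it is 9.6 mm thick. Its lower edge is 8 mm above the shoulder's underside, so fingertips reaching 19 mm below this point stay 5 mm clear of block and lock.
- key_tip (a point): Lower end of the round key, 30 mm below the key's origin, same axes. Below the shoulder comes a round steel stem 3.4 mm thick and 25 mm long, then a flat bit, 5 mm high, 12 mm wide (x) and 3 mm thick (y), square below in width, its last 2 mm thinned to 2 mm in y.
- keyhole (a point): Middle of the keyhole's mouth in the barrel's flat face, 69 mm above the table; z up, x along the keyhole, a slot 18 mm (x) by 5.2 mm (y), straight down. The key goes in either way round, 30 mm deep, and is home when its origin is at this point (shoulder on the face). Its bit can turn only in the bottom of the lock, within 3 mm of home, and cannot come out while turned.
- pins (a point): Middle of the keyway, 11 mm below the keyhole's mouth, same axes. Two sticky sprung pins jut into the slot, 5 mm below the mouth from its +x end and 17.5 mm below from its -x end, leaving it free up to 3 mm from the middle. They stop the bit of a key pushed straight; with the key shifted about 3 mm away from the pin (-x, then +x) it slips past at 10 N or less.
- lock_plug (a joint): Turn of the lock's inner plug (rad): 0 at rest (key goes in), grows clockwise seen from above, stops at 1.5. A spring turns it back when let go (0.03 N m at the start, 0.08 N m at the stop). The bit has about 0.15 rad of play in the plug, so the key must turn about 1.65 rad to bring the plug to its stop.
- lock_bolt (a joint): How far the brass spring bolt is drawn in (m): 0 = it stands 12 mm out of the case's end, 0.012 = flush. Driven by the plug, 8 mm per rad, so it is flush when the plug is at its stop.
- cupboard_lock: The lock: steel case 50 (x) x 84 (y) x 32 mm high, held between the vice's jaws, 6 mm above their tops; does not move. Origin: centre of the case's underside, 25 mm above the table; x along the keyhole, y towards the end where the bolt stands out. A brass barrel 36 mm across rises from its middle; the barrel's flat face is sunk 1 mm inside a rim, 24 mm across inside.
- drill_vice: Green drill vice, 118 x 198 x 54 mm, its jaws shut on the lock; does not move. Origin: centre of its underside; the screw lies towards -y.
- key_block: Light wooden key block, 160 (x) x 46 (y) x 40 mm high; does not move. Origin: centre of its underside. Three slots in its top, at x = -50, 0 and +50 mm, each 14.4 mm long (x), 4.8 mm wide and 34 mm deep; which key stands in which slot changes.
- key_square: A key of another lock: same stem and bit, square black head 29 wide, 10 thick, 30 mm high. Stands in the block; leave it there. Same frame as the round key.
- key_tee: A key of another lock: same stem and bit, T-shaped black head, its bar 42 mm wide. Stands in the block; leave it there. Same frame as the round key.
- jar_clear: Clear parts jar with a white cap, 44 mm across, 82 mm high, standing loose; not to be disturbed. Origin: centre of its underside.
- screwdriver_green: Screwdriver with a green handle, 190 mm long, lying loose at the table's near edge; not to be disturbed. Origin: under its middle.
Mind the look-alikes: they are no part of the job. What is shaped like the key_tee but yellow is not meant. What is shaped like the key_round but yellow is not meant.

How it is judged:
On the way, in this order (a step that is already met when the one before it is completed fails the run):
1. the round-headed key is drawn out of the block (z of key_round in the frame of key_block above 0.072 m and contact force between the fingers and key_round above 1 N), for 0.1 s.
2. the key stands fully home in the lock, not yet turned (z of key_round in the frame of keyhole below 0.003 m and horizontal distance between key_round and keyhole below 0.005 m and angle between key_round's own z axis and vertical below 0.12 rad and value of joint lock_plug below 0.4 rad), for 0.1 s.
3. the key has turned the plug a quarter and drawn the bolt flush (value of joint lock_plug above 1.25 rad and value of joint lock_bolt above 0.01 m and z of key_round in the frame of keyhole below 0.003 m and horizontal distance between key_round and keyhole below 0.005 m), for 0.3 s.
At the end, for the whole second after the job is handed in: The gripper still grips the round key, which stands upright and home in the lock (shoulder within 3 mm of the face), the plug held turned by at least 1.25 rad and the bolt drawn to within 2 mm of flush; the other two keys are still in the block (all of step 3 and angle between key_round's own z axis and vertical below 0.15 rad and contact force between the fingers and key_round above 2 N and z of each of key_square, key_tee in the frame of key_block below 0.045 m and horizontal distance between each of key_square, key_tee and key_block below 0.06 m); the arm keeps its last pose, push and grip.
It fails at once if the key is forced: over 70 N between it and the lock, all contacts added up (contact force between key_round and cupboard_lock above 70 N).
It fails at once if another key is pulled out of its slot (distance of any of key_square, key_tee from where it was at the start of the episode above 0.015 m).
It fails at once if the jar or the screwdriver is shoved by more than 3 cm (distance of any of jar_clear, screwdriver_green from where it was at the start of the episode above 0.03 m).
It also fails if it takes over 48 s, if anything falls off the work surface, if the arm or the gripper's body presses on something with over 40 N, if the wrist force passes 120 N, or if a joint passes its speed limit or range.

## Robot

A 6-joint arm with a two-finger parallel gripper is mounted at the origin on a cart in front of the work surface, level with it; the furniture and walls round the work are solid. World frame = base frame: x ahead of the robot, y to its left, z up, the work surface at z = 0. Lengths are in m, angles in rad, forces in N, time in s.
With the tool pointing down it reaches from about 0.225 to 0.875 m from the base axis. Payload 3.4 kg.
Tool frame: the origin (TCP) lies at the very end of the fingers, on their centre line; the grasp point (between the pads) lies 19 mm behind it (grasp_offset is the distance from the TCP to the grasp point, in m); y points along the fingers, z is the direction in which the jaws open and shut, and the axes are right-handed (so a half turn about y gives the same grasp; the last joint's range is limited). The gripper opens to 85 mm and grips with 20 to 120 N. Pads are 22 mm wide; open, the fingers measure 114 mm over their backs; the gripper's body (76 mm by 85 mm) begins 54 mm behind the grasp point. The pads swing forward as they close: fully open they stand 13 mm farther back than shut.
Start: joints at [1.03, 0.276, 1.505, -0, 1.361, -0.121], TCP at [0.234, 0.525, 0.231] pointing down, gripper open.
Joint ranges: [-2.89, 2.89], [-0.75, 2.08], [0.22, 2.7], [-1.18, 4.32], [0.11, 2.71], [-2.7, 2.7]. Speed limits (rad/s): [2.57, 2.57, 3.14, 3.14, 3.14, 3.14].

## Interface

Orientations are given as a unit quaternion [w, x, y, z].
In Python, from rig import get_state, get_image, sign_off, grasp_offset gives the robot as it stands.
- The arm moves only by the shell command python3 -m jog 'ROWS' [FORCE]. ROWS is JSON, one flat list of numbers, 7 for each row, row after row: the closure in counts, from 0 (fully open) to 255 (shut), then the shift along the tool's x, y, z in cm, then the turn, a rotation vector about the tool's x, y, z in units of 8 degrees (1.0 is 8 degrees). In form: [jaw, tx, ty, tz, rx, ry, rz, jaw, tx, ty, tz, rx, ry, rz, ...]. A call has 1 to 12 rows; each row is the pose to reach, as a shift and turn from the pose commanded when the call began, along the tool's axes at that moment; what a row does not reach only later rows make up. A row lasts 1/8 s, in which the tool goes at most 62.5 mm and 10.7 degrees, less where a joint would pass 70% of its speed; a pose out of reach is approached as far as the arm can. A call with a gripper value outside its range is refused whole. The fingers move at their own pace and stop on an object; FORCE is the grip in N (left out, the last holds). Time passes only in rows, so rows that repeat a pose let the fingers close. It gives the time, the measured TCP pose, the force and the opening at its end, in the units of the state.
- get_state(): the state, without advancing time (a new reading comes with each control period).
- get_image(name): name is "scene" or "side" or "wrist"; returns a dict with "color" (384x512x3 uint8, blue, green, red), "mtx" (3x3 intrinsics, pixels), "R" (3x3) and "t" (3): a world point X has camera coordinates R X + t; the wrist camera has in their place "tool_from_camera" (4x4, takes a point from camera to tool coordinates, whose origin is the TCP and whose axes are the tool frame's). Camera axes: x right, y down, z forward; pixel columns grow to the right and rows downward; lengths in m; the calibration is good to about 2 mm. The wrist camera is an equidistant fisheye: a pixel r from the principal point sees the ray r / f radians off the axis. A picture is of the moment at which its call begins: read the wrist's pose just before it. There is no depth.
- sign_off(): hands the job in, once; it reports no verdict.
The state is a dict: "clock": time; "qpos": joint angles; "qd": joint speeds; "effort": joint torques, N m; "position": TCP position; "ee_rot": TCP orientation; "contact_force": force on the tool from outside, world axes, zero at the start; "moment": the same for the moment, N m; "width": finger opening in m.
Only numpy, scipy, OpenCV 4.12 (cv2) and the standard library are available. Lean on these libraries where they do the work, as an engineer would, in place of code of your own. Each camera call takes 0.05 s, during which the arm holds its last target.

## Working session

There is one attempt and no reset: what is moved stays moved. The work goes in short steps, Python scripts to look and compute and a shell command to move; the robot and the scene stay as the last step left them, time stands still between calls to the robot, and variables do not carry over. Pictures are saved under pics/ and viewed, and the job is handed in when it is done.

```bash
ls; mkdir -p pics
python3 - <<'E'
from rig import get_state, get_image, grasp_offset
import cv2
print(grasp_offset, get_state())
for n in ["scene","side","wrist"]:
    d=get_image(n); cv2.imwrite(f"pics/{n}0.png",d["color"])
    print(n,d["mtx"].round(1).tolist(),{k:v.round(3).tolist() for k,v in d.items() if k not in("color","mtx") and hasattr(v,'round')})
E
```

```text
pics
0.0187 {'clock': 0.0, 'qpos': array([ 1.03003382e+00,  2.76595437e-01,  1.50611729e+00, -2.79013148e-05,
        1.36071536e+00, -1.21027519e-01]), 'qd': array([ 8.21149852e-05, -4.21996979e-04,  5.50281431e-04,  2.84122651e-04,
        8.32087919e-04,  6.26608020e-04]), 'effort': array([ 1.08872693e-03, -4.16784418e+01, -2.45808470e+01,  1.19578926e-04,
        1.09255532e-02,  1.30083941e-05]), 'position': array([0.23407815, 0.52462007, 0.23044578]), 'ee_rot': array([-0.6909751 ,  0.69220881, -0.14751139,  0.14710798]), 'contact_force': array([ 0.13736596, -0.45112236,  0.65512519]), 'moment': array([ 0.01842514, -0.01188685, -0.00890595]), 'width': 0.08533606731997188}
scene [[478.1, 0.0, 258.1], [0.0, 478.1, 188.3], [0.0, 0.0, 1.0]] {'R': [[-1.0, -0.004, 0.0], [-0.002, 0.661, -0.75], [0.003, -0.75, -0.661]], 't': [0.491, 0.08, 0.886]}
side [[367.9, 0.0, 257.6], [0.0, 367.9, 176.8], [0.0, 0.0, 1.0]] {'R': [[0.271, -0.962, 0.008], [-0.412, -0.123, -0.903], [0.87, 0.242, -0.43]], 't': [-0.14, 0.259, 0.466]}
wrist [[297.3, 0.0, 254.2], [0.0, 297.3, 191.4], [0.0, 0.0, 1.0]] {'tool_from_camera': [[0.0, 0.962, 0.273, -0.068], [-0.001, -0.273, 0.962, -0.143], [1.0, -0.0, 0.0, 0.0], [0.0, 0.0, 0.0, 1.0]]}
```

View pics/scene0.png

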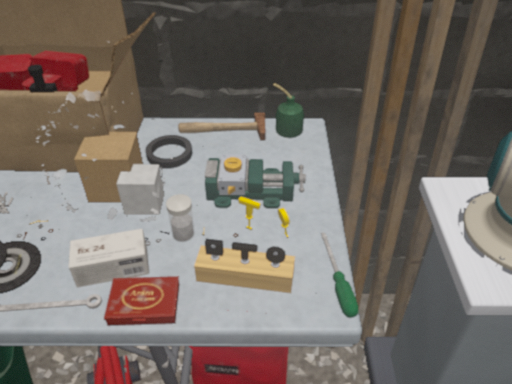

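View pics/side0.png

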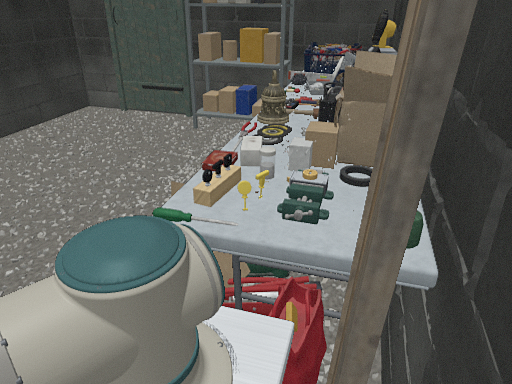

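View pics/wrist0.png

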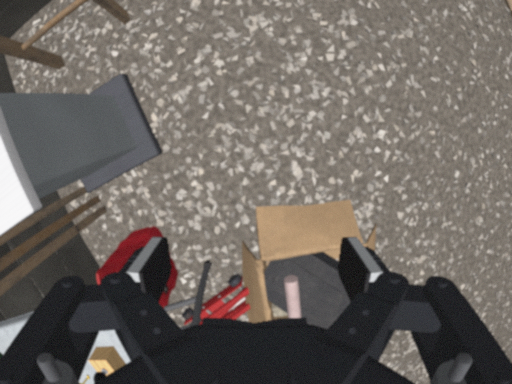

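```bash
python3 - <<'E'
import cv2
a=cv2.imread("pics/scene0.png")[130:300,150:360]; cv2.imwrite("pics/s0z.png",cv2.resize(a,None,fx=3.5,fy=3.5,interpolation=cv2.INTER_CUBIC))
a=cv2.imread("pics/side0.png")[130:240,150:350]; cv2.imwrite("pics/d0z.png",cv2.resize(a,None,fx=4,fy=4,interpolation=cv2.INTER_CUBIC))
E
cat > h.py <<'E'
import numpy as np, cv2
from rig import get_state,get_image
from scipy.spatial.transform import Rotation as Ro
def Rt(q): return Ro.from_quat([q[1],q[2],q[3],q[0]]).as_matrix()
def ray(d,u,v,st=None):
    m=d["mtx"]
    if "R" in d:
        c=-d["R"].T@d["t"]; r=d["R"].T@np.array([(u-m[0,2])/m[0,0],(v-m[1,2])/m[1,1],1.]); return c,r/np.linalg.norm(r)
    x,y=(u-m[0,2]),(v-m[1,2]); r=np.hypot(x,y); th=r/m[0,0]
    k=np.array([np.sin(th)*x/max(r,1e-9),np.sin(th)*y/max(r,1e-9),np.cos(th)])
    T=d["tool_from_camera"]; R=Rt(st["ee_rot"])
    return st["position"]+R@T[:3,3], R@T[:3,:3]@k
def onz(d,u,v,z,st=None):
    c,r=ray(d,u,v,st); return c+r*(z-c[2])/r[2]
def proj(d,X,st=None):
    m=d["mtx"]; X=np.asarray(X,float)
    if "R" in d:
        p=d["R"]@X+d["t"]; return m[0,0]*p[0]/p[2]+m[0,2],m[1,1]*p[1]/p[2]+m[1,2]
    T=d["tool_from_camera"]; p=T[:3,:3].T@(Rt(st["ee_rot"]).T@(X-st["position"])-T[:3,3])
    r=np.hypot(p[0],p[1]); th=np.arctan2(r,p[2]); return m[0,0]*th*p[0]/r+m[0,2],m[1,1]*th*p[1]/r+m[1,2]
E
python3 - <<'E'
from h import *
d=get_image("scene");
for n,u,v,z in [("kr?",275,254,.064),("mid",244,250,.064),("left",214,246,.064),("lock",233,163,.069)]: print(n,onz(d,u,v,z).round(3))
s=get_state(); print(Rt(s["ee_rot"]).round(3), -d["R"].T@d["t"])
E
```

```text
kr? [0.463 0.112 0.064]
mid [0.513 0.104 0.064]
left [0.562 0.095 0.064]
lock [ 0.54  -0.115  0.069]
[[ 0.913 -0.001  0.408]
 [-0.408 -0.001  0.913]
 [-0.    -1.    -0.001]] [0.48841042 0.6138623  0.64614649]
```

View pics/s0z.png

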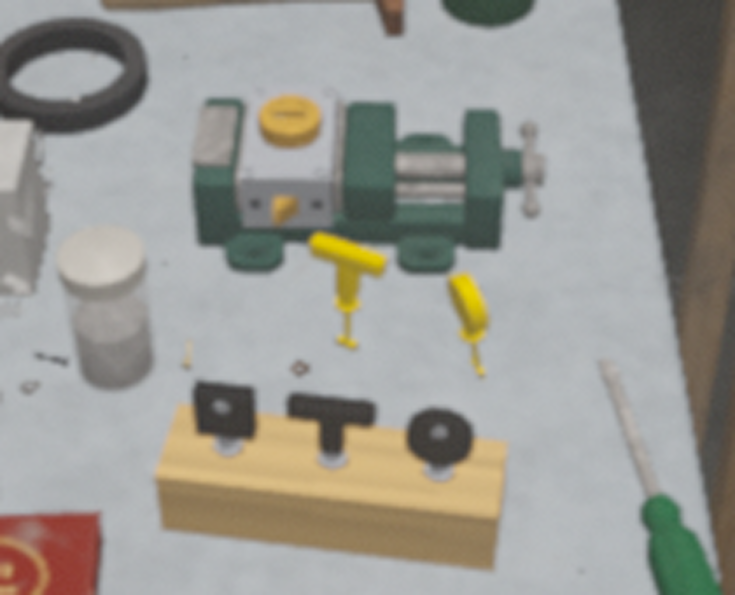

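View pics/d0z.png

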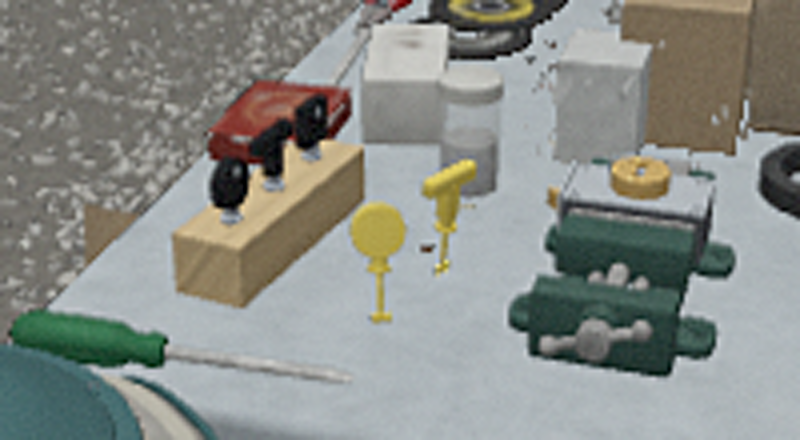

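The scene view shows the round black key in the block slot nearest the robot, at about px (275,254). The lock barrel is at (233,163), with its bolt facing +y. The yellow look-alikes stand between the two. I'll move the wrist camera above the key.

```bash
python3 -m jog '[0,4,0,-3,0,-0.2,0, 0,8,0,-6,0,-0.4,0, 0,12,0,-9,0,-0.6,0, 0,16,0,-12,0,-0.8,0, 0,20,0,-15,0,-1,0, 0,24,0,-18,0,-1.2,0, 0,28,0,-21,0,-1.4,0, 0,32,0,-24.5,0,-1.6,0, 0,35,0,-27,0,-1.8,0, 0,36.8,0,-28.5,0,-1.8,0, 0,36.8,0,-28.5,0,-1.8,0, 0,36.8,0,-28.5,0,-1.8,0]' 30
python3 - <<'E'
from h import *
s=get_state(); d=get_image("wrist"); cv2.imwrite("pics/w1.png",d["color"]); print(s["clock"],s["position"],s["qpos"].round(2),Rt(s["ee_rot"]).round(3).tolist())
cv2.imwrite("pics/w1z.png",cv2.resize(d["color"],(800,600),interpolation=cv2.INTER_CUBIC))
E
```

```text
clock: 1.7
position: [0.4538, 0.1154, 0.2311]
ee_rot: [0.705, -0.704, 0.06, -0.059]
contact_force: [0.8, 1.1, 0.4]
width: 0.0855
1.7 [0.45376789 0.11535191 0.23113872] [ 0.1   0.11  1.72  0.    1.31 -1.3 ] [[0.986, -0.001, 0.168], [-0.168, 0.001, 0.986], [-0.001, -1.0, 0.001]]
```

View pics/w1z.png

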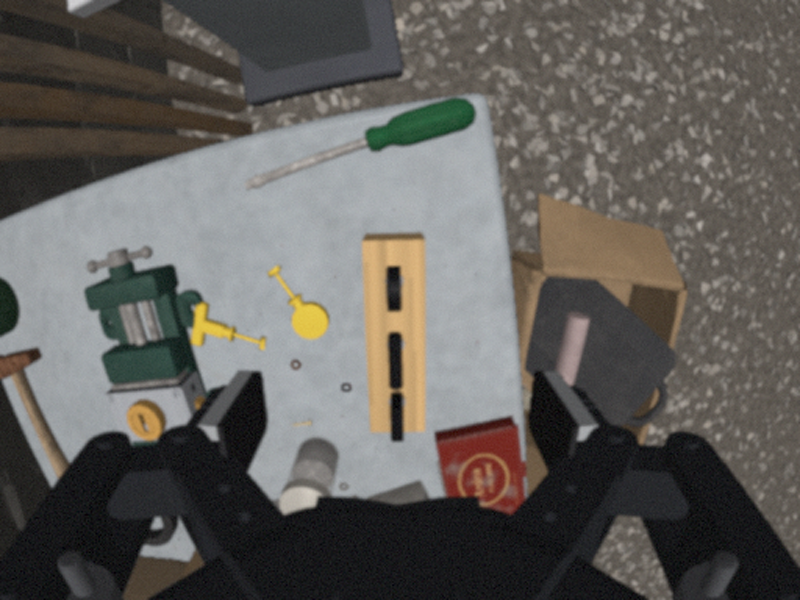

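```bash
cat > m1.py <<'E'
from h import *
def blobs(img,box,thr,amin):
    x0,y0,x1,y1=box; g=img[y0:y1,x0:x1].max(2); 
    m=(g<thr).astype(np.uint8); n,l,s,c=cv2.connectedComponentsWithStats(m)
    return [(s[i,4],c[i]+[x0,y0],s[i,:4]+[x0,y0,0,0]) for i in range(1,n) if s[i,4]>amin]
E
python3 - <<'E'
from m1 import *
s=get_state(); w=get_image("wrist"); d=get_image("scene"); e=get_image("side")
print("wrist"); 
for b in blobs(w["color"],(232,150,275,290),70,40): print(b, onz(w,*b[1],.072,s))
print("scene")
for b in blobs(d["color"],(195,235,295,270),80,30): print(b, onz(d,*b[1],.064))
cv2.imwrite("pics/s1z.png",cv2.resize(d["color"][120:300,150:360],None,fx=3.5,fy=3.5,interpolation=cv2.INTER_CUBIC))
cv2.imwrite("pics/w1c.png",cv2.resize(w["color"][140:300,50:290],None,fx=3.3,fy=3.3,interpolation=cv2.INTER_CUBIC))
E
```

```text
wrist
(np.int32(199), array([251.34170854, 184.12060302]), array([248, 171,   8,  27])) [0.46276362 0.11114974 0.072     ]
(np.int32(225), array([252.22222222, 230.01777778]), array([249, 213,   7,  36])) [0.51432046 0.10322793 0.072     ]
(np.int32(196), array([253.18367347, 266.18367347]), array([250, 252,   7,  30])) [0.55997736 0.09649167 0.072     ]
scene
(np.int32(185), array([213.8972973 , 246.93513514]), array([206, 240,  16,  15])) [0.56161258 0.09729769 0.064     ]
(np.int32(171), array([244.08187135, 248.52046784]), array([233, 243,  23,  16])) [0.51274355 0.1005104  0.064     ]
(np.int32(174), array([275.09770115, 254.7183908 ]), array([267, 248,  17,  15])) [0.4630841  0.11337085 0.064     ]
```

View pics/w1c.png

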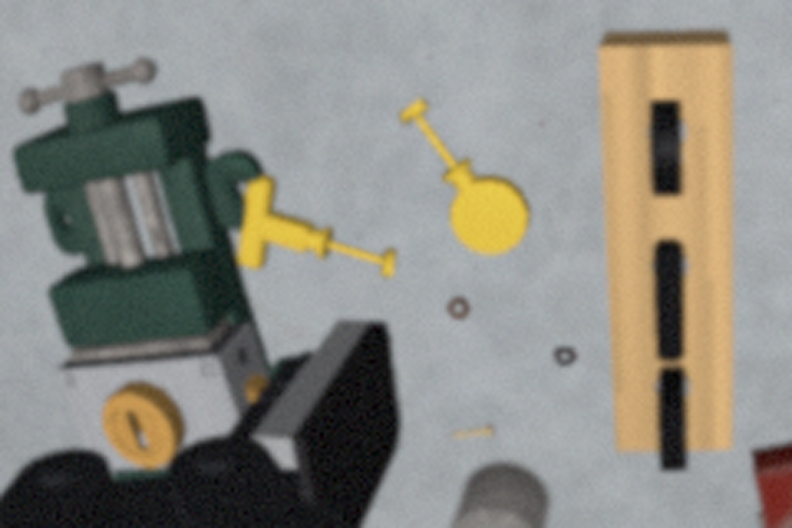

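View pics/s1z.png

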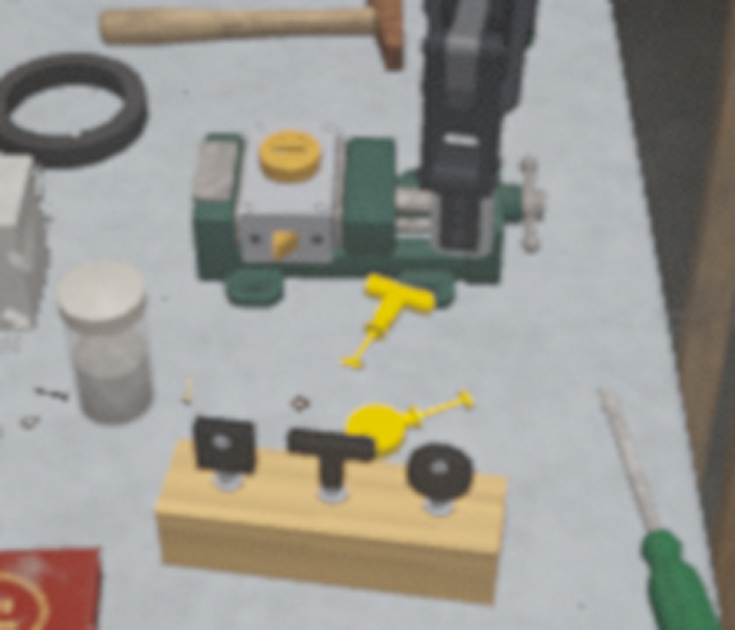

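```bash
python3 -m jog '[0,0.5,4,-0.1,0,-0.1,0, 0,0.95,8,-0.17,0,-0.13,0, 0,0.95,12,-0.17,0,-0.13,0, 0,0.95,15,-0.17,0,-0.13,0, 0,0.95,17,-0.17,0,-0.13,0, 0,0.95,17,-0.17,0,-0.13,0, 0,0.95,17,-0.17,0,-0.13,0]' 30
python3 - <<'E'
from m1 import *
s=get_state(); d=get_image("wrist"); print(s["clock"],s["position"],s["qpos"].round(2),Rt(s["ee_rot"]).round(3).tolist())
cv2.imwrite("pics/w2z.png",cv2.resize(d["color"],(800,600),interpolation=cv2.INTER_CUBIC))
for b in blobs(d["color"],(210,60,300,290),60,40): print(b, onz(d,*b[1],.072,s))
print(proj(d,[.463,.112,.08],s))
E
```

```text
clock: 2.78
position: [0.464, 0.112, 0.0621]
ee_rot: [0.705, -0.705, 0.052, -0.053]
contact_force: [-0.8, 1.0, 0.1]
width: 0.0858
2.775 [0.46399101 0.11203539 0.06205379] [ 0.09  0.3   1.96  0.    0.89 -1.33] [[0.989, 0.001, 0.149], [-0.149, 0.0, 0.989], [0.001, -1.0, 0.0]]
(np.int32(174), array([247.52298851,  62.5       ]), array([226,  60,  55,   9])) [0.37555486 0.12237086 0.072     ]
(np.int32(1071), array([252.08870215, 244.62184874]), array([243, 216,  19,  58])) [0.4607957  0.11138981 0.072     ]
(np.float64(253.98206731268812), np.float64(255.9858724945784))
```

View pics/w2z.png

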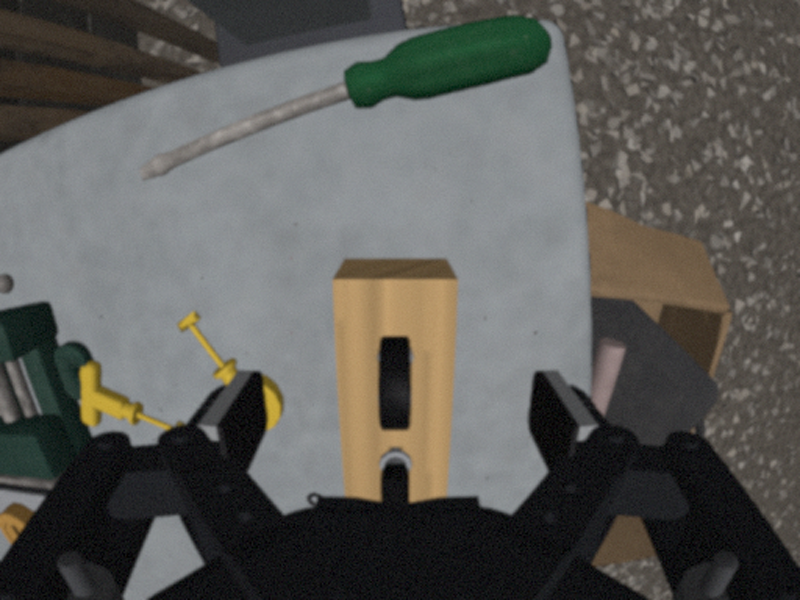

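Run:
```python
from m1 import *
s=get_state(); d=get_image("wrist")
X=np.array([.989,-.149,0])
for x in(.461,.463,.465):
    P=np.array([proj(d,np.array([x,.1118,.064])+.016*(np.cos(t)*X+np.sin(t)*np.array([0,0,1])),s) for t in np.linspace(0,6.28,60)])
    print(x,P.min(0),P.max(0))
print(proj(d,np.array([.463,.1118,.08])+.005*np.array([.149,.989,0]),s),proj(d,np.array([.463,.1118,.08])-.005*np.array([.149,.989,0]),s))
m=(d["color"].max(2)<60)
print([ (r,np.flatnonzero(m[r,225:285])[[0,-1]]+225) for r in (225,235,245,255,265,272)])
```

```text
0.461 [252.97536401 206.68506357] [253.16869222 268.14969661]
0.463 [253.61427164 210.26151271] [253.70022176 271.40233785]
0.465 [254.19584475 213.80749878] [254.2749957 274.6119017]
(np.float64(264.2179118272767), np.float64(255.2716016423633)) (np.float64(243.0629152425257), np.float64(255.28725170187366))
[(225, array([243, 261])), (235, array([243, 261])), (245, array([243, 261])), (255, array([243, 261])), (265, array([244, 261])), (272, array([245, 260]))]
```

```bash
python3 -m jog '[0,0.05,1,-0.05,0,0,0, 0,0.05,1.7,-0.05,0,0,0, 0,0.05,1.7,-0.05,0,0,0, 120,0.05,1.7,-0.05,0,0,0, 200,0.05,1.7,-0.05,0,0,0, 255,0.05,1.7,-0.05,0,0,0, 255,0.05,1.7,-0.05,0,0,0, 255,0.05,1.7,-0.05,0,0,0, 255,0.05,1.7,-0.05,0,0,0]' 40
python3 - <<'E'
from m1 import *
s=get_state(); d=get_image("wrist"); print(s["clock"],s["position"],s["contact_force"],s["width"],Rt(s["ee_rot"]).round(3).tolist())
cv2.imwrite("pics/w3z.png",cv2.resize(d["color"],(800,600),interpolation=cv2.INTER_CUBIC))
E
```

```text
clock: 4.0
position: [0.4639, 0.1111, 0.0445]
ee_rot: [0.705, -0.705, 0.053, -0.053]
contact_force: [0.2, 0.3, 2.2]
width: 0.0093
4.0 [0.46386211 0.11105392 0.04447401] [0.16312449 0.26330182 2.23679601] 0.009311093901994335 [[0.989, 0.0, 0.15], [-0.15, 0.0, 0.989], [0.0, -1.0, 0.0]]
```

View pics/w3z.png

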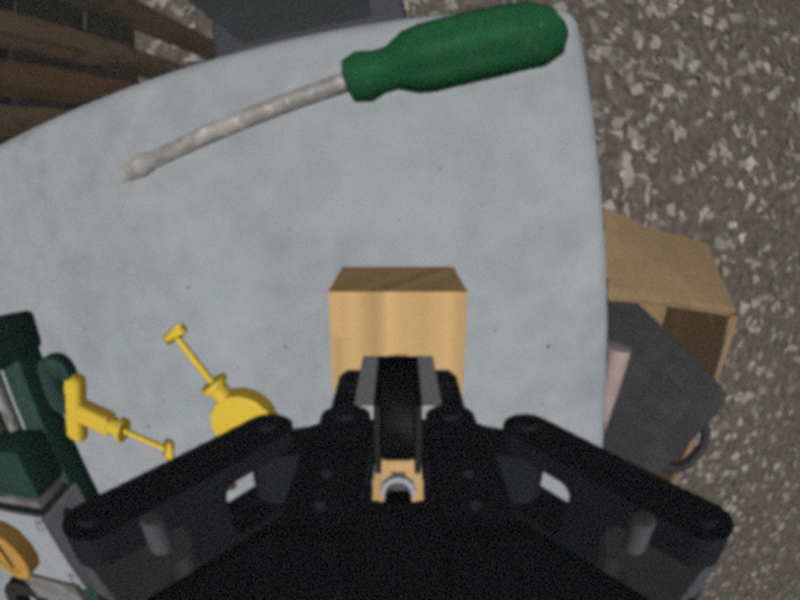

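```bash
python3 -m jog '[255,0,-3,0,0,0,0, 255,0,-6,0,0,0,0, 255,0,-9,0,0,0,0, 255,0,-13.5,0,0,0,0, 255,3,-13.5,-3.5,0,0,0, 255,6,-13.5,-7,0,0,0, 255,9,-13.5,-10.5,0,0,0, 255,12,-13.5,-14,0,0,0, 255,15,-13.5,-17.5,0,0,0, 255,17.9,-13.5,-20.7,0,0,0, 255,17.9,-13.5,-20.7,0,0,0, 255,17.9,-13.5,-20.7,0,0,0]' 40
python3 - <<'E'
from m1 import *
s=get_state(); d=get_image("wrist"); print(s["clock"],s["position"],s["contact_force"],s["width"],s["qpos"].round(2),Rt(s["ee_rot"]).round(3).tolist())
cv2.imwrite("pics/w4z.png",cv2.resize(d["color"],(800,600),interpolation=cv2.INTER_CUBIC))
a=get_image("scene")["color"]; cv2.imwrite("pics/s4z.png",cv2.resize(a[90:240,150:350],None,fx=4,fy=4,interpolation=cv2.INTER_CUBIC))
E
```

```text
clock: 5.55
position: [0.6089, -0.12, 0.1785]
ee_rot: [0.705, -0.705, 0.054, -0.052]
contact_force: [-0.4, -0.8, -1.3]
width: 0.0094
5.55 [ 0.60894549 -0.12004902  0.17847114] [-0.44994762 -0.80641547 -1.31566324] 0.009420969710970156 [-0.31  0.38  1.49  0.    1.28 -1.73] [[0.989, -0.002, 0.15], [-0.15, 0.001, 0.989], [-0.002, -1.0, 0.001]]
```

View pics/w4z.png

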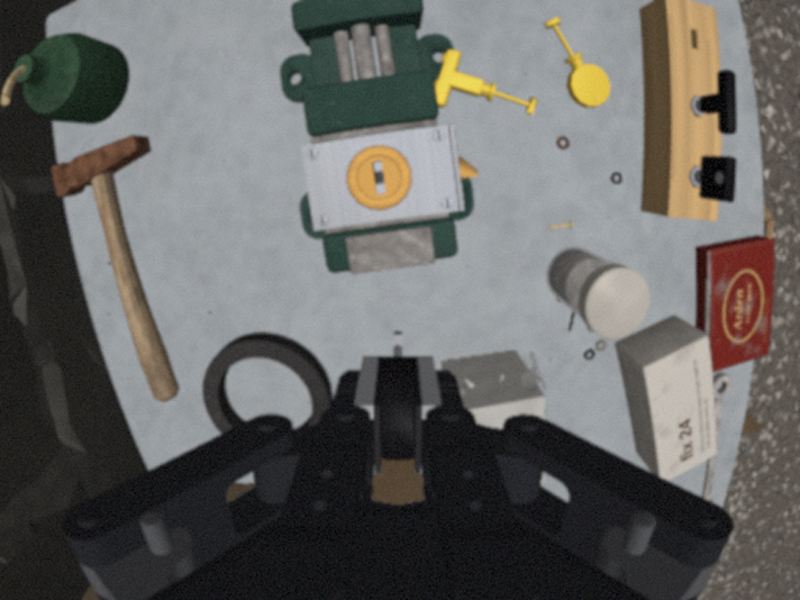

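View pics/s4z.png

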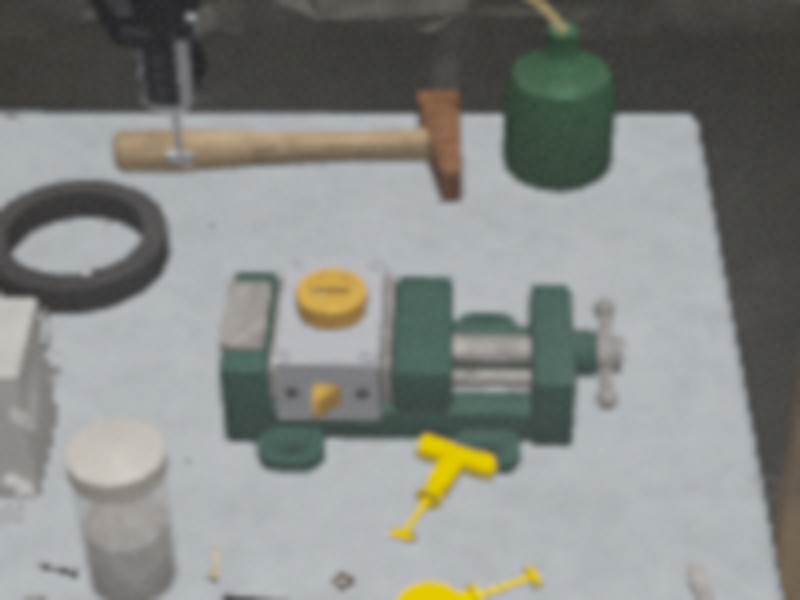

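Run:
```python
from m1 import *
s=get_state(); w=get_image("wrist"); d=get_image("scene")
def barrel(img,box):
    x0,y0,x1,y1=box; a=img[y0:y1,x0:x1]; h=cv2.cvtColor(a,cv2.COLOR_BGR2HSV)
    m=((h[...,0]>8)&(h[...,0]<28)&(h[...,1]>110)).astype(np.uint8)
    n,l,st,c=cv2.connectedComponentsWithStats(m); i=1+st[1:,4].argmax(); mm=(l==i).astype(np.uint8)
    cs,_=cv2.findContours(mm,cv2.RETR_CCOMP,cv2.CHAIN_APPROX_NONE)
    cs=sorted(cs,key=len)[::-1]; el=cv2.fitEllipse(cs[0]); hull=cv2.convexHull(cs[0])
    fill=cv2.drawContours(np.zeros_like(mm),[hull],0,1,-1)
    hole=fill&(1-mm); n2,l2,s2,c2=cv2.connectedComponentsWithStats(hole); j=1+s2[1:,4].argmax()
    pts=np.argwhere(l2==j)[:,::-1]+[x0,y0]
    return (el[0][0]+x0,el[0][1]+y0),el[1],pts.astype(float),s2[1:,4]
for nm,im,box,st in(("w",w,(215,85,285,140),s),("s",d,(220,150,246,176),None)):
    c,ax,p,aa=barrel(im["color"],box)
    W=np.array([onz(im,u,v,.069,st) for u,v in p])
    mu=W.mean(0); ev,V=np.linalg.eigh(np.cov(W[:,:2].T)); a=V[:,1]*np.sign(V[0,1])
    q=(W-mu)[:,:2]@V
    print(nm,c,ax,"ell@.070",onz(im,*c,.070,st).round(4),"slot",mu.round(4),len(p),aa,"yaw",np.degrees(np.arctan2(a[1],a[0])).round(1),np.ptp(q,axis=0))
# case edges: white case corners
g=w["color"]; cv2.imwrite("pics/w4c.png",cv2.resize(g[70:185,180:310],None,fx=5,fy=5,interpolation=cv2.INTER_CUBIC))
```

```text
w (241.5229663848877, 113.19691848754883) (38.49940490722656, 39.220130920410156) ell@.070 [ 0.5433 -0.1201  0.07  ] slot [ 0.5439 -0.12    0.069 ] 142 [  1   2   1   1   1   1   1 142   1   2   1   1   1   1   1   2   1   1
   1] yaw -2.7 [0.00614416 0.01822701]
s (232.39537525177002, 164.1773910522461) (13.142634391784668, 15.966049194335938) ell@.070 [ 0.5406 -0.1097  0.07  ] slot [ 0.5569 -0.1099  0.069 ] 2 [1 1 2 1 2] yaw -86.7 [7.85625533e-21 3.10377833e-03]
```

View pics/w4c.png

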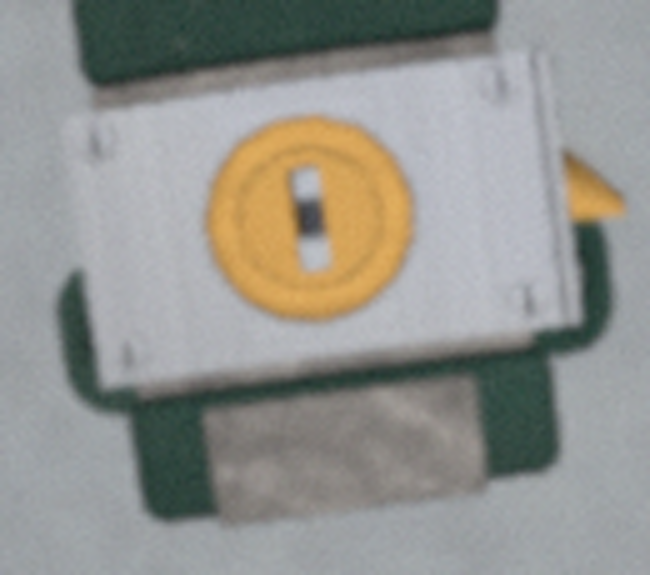

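Run:
```python
from m1 import *
s=get_state(); w=get_image("wrist"); g=w["color"]
cv2.imwrite("pics/w4t.png",cv2.resize(g[200:240,235:275],None,fx=14,fy=14,interpolation=cv2.INTER_CUBIC))
R=Rt(s["ee_rot"])
for t in ([0,.035,0],[-.006,.035,0],[.006,.035,0],[0,.035,.0015],[0,.008,0]): print(t,np.round(proj(w,s["position"]+R@np.array(t),s),1))
def P(x,y): return onz(w,180+x/5,70+y/5,.057,s)
for a,b in(((75,115),(530,52)),((100,388),(575,322)),):
    A,B=P(*a),P(*b); v=B-A; print(np.degrees(np.arctan2(v[1],v[0]))-90)
A,B=onz(w,180+305/5,70+165/5,.069,s),onz(w,180+318/5,70+270/5,.069,s); v=B-A; print(A,B,np.degrees(np.arctan2(v[1],v[0])))
```

```text
[0, 0.035, 0] [254.3 217.9]
[-0.006, 0.035, 0] [254.3 209.1]
[0.006, 0.035, 0] [254.3 226.6]
[0, 0.035, 0.0015] [256.6 217.9]
[0, 0.008, 0] [254.3 235.3]
-1.1174235393686303
-0.7291329614028683
[ 0.53506102 -0.11933906  0.069     ] [ 0.55307904 -0.11991002  0.069     ] -1.8150032488684387
```

View pics/w4t.png

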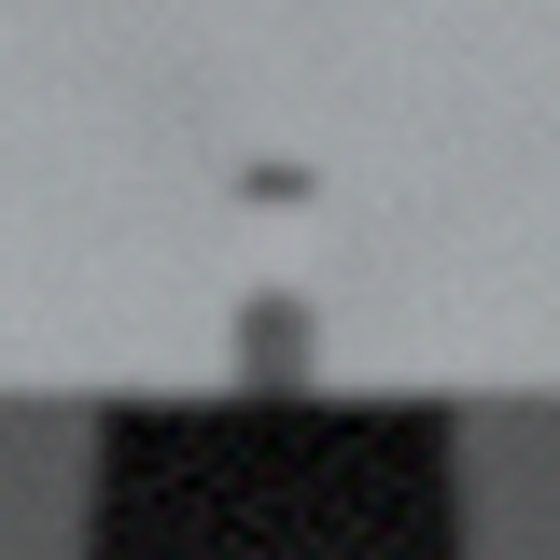

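```bash
python3 -m jog '[255,-3,1,-0.5,0,-0.4,0, 255,-5,3,-0.8,0,-0.7,0, 255,-6.6,4.5,-1.02,0,-0.89,0, 255,-6.6,5.8,-1.02,0,-0.89,0, 255,-6.6,5.8,-1.02,0,-0.89,0, 255,-6.6,5.8,-1.02,0,-0.89,0]' 40
python3 - <<'E'
from m1 import *
s=get_state(); d=get_image("wrist"); print(s["clock"],s["position"],s["contact_force"],s["width"],s["qpos"].round(2),Rt(s["ee_rot"]).round(3).tolist())
cv2.imwrite("pics/w5c.png",cv2.resize(d["color"][170:250,200:310],None,fx=7,fy=7,interpolation=cv2.INTER_CUBIC))
a=get_image("scene")["color"]; cv2.imwrite("pics/s5z.png",cv2.resize(a[120:200,190:280],None,fx=7,fy=7,interpolation=cv2.INTER_CUBIC))
a=get_image("side")["color"]; cv2.imwrite("pics/d5z.png",cv2.resize(a[130:230,260:360],None,fx=6,fy=6,interpolation=cv2.INTER_CUBIC))
E
```

```text
clock: 6.55
position: [0.5443, -0.1208, 0.1218]
ee_rot: [-0.707, 0.707, -0.009, 0.01]
contact_force: [-0.4, -0.4, -1.5]
width: 0.0097
6.55 [ 0.54429543 -0.12080925  0.12183227] [-0.38773741 -0.40995712 -1.46247823] 0.00967304631810439 [-0.34  0.33  1.71  0.    1.1  -1.89] [[1.0, 0.002, 0.026], [-0.026, -0.0, 1.0], [0.002, -1.0, -0.0]]
```

View pics/w5c.png

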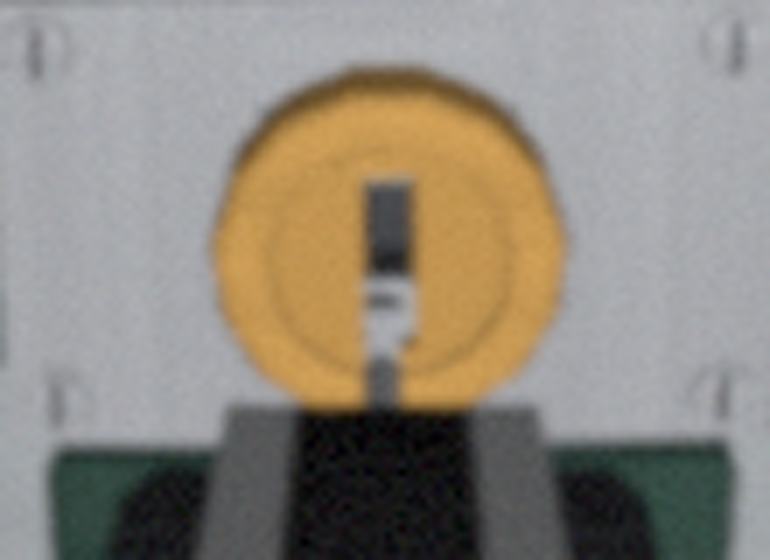

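View pics/s5z.png

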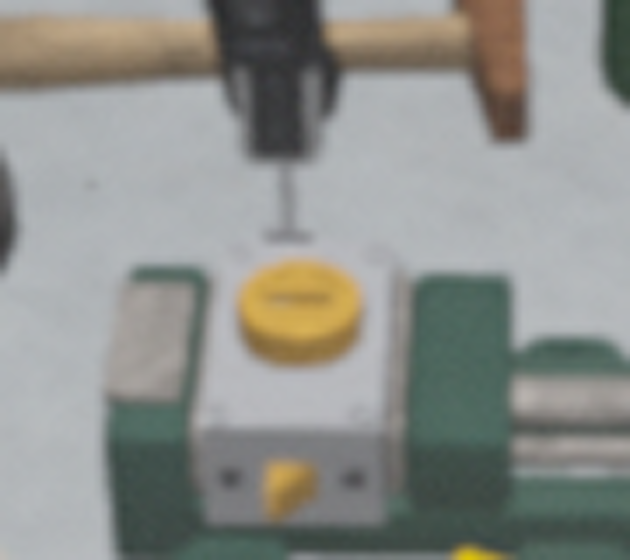

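View pics/d5z.png

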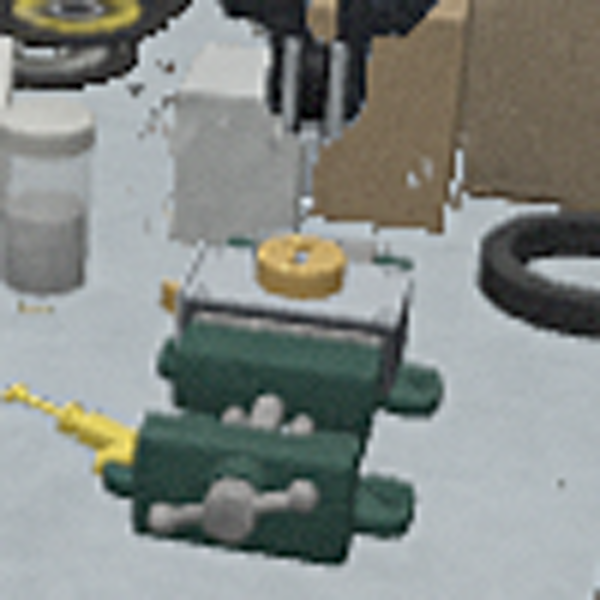

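```bash
python3 -m jog '[255,0,0,0,0,0,0, 255,0,0,0,0,0,0]' 40
```

```text
clock: 6.95
position: [0.5431, -0.1207, 0.1214]
ee_rot: [-0.707, 0.707, -0.009, 0.009]
contact_force: [0.1, 0.2, -0.9]
width: 0.0092
```

```bash
python3 -m jog '[255,-0.05,0.5,0.05,0,0,0, 255,-0.05,0.9,0.05,0,0,0, 255,-0.05,1.2,0.05,0,0,0, 255,-0.05,1.2,0.05,0,0,0, 255,-0.05,1.2,0.05,0,0,0]' 40
python3 - <<'E'
from m1 import *
s=get_state(); d=get_image("wrist"); print(s["clock"],s["position"],s["contact_force"],s["width"],Rt(s["ee_rot"]).round(3).tolist())
cv2.imwrite("pics/w6c.png",cv2.resize(d["color"][170:250,200:310],None,fx=7,fy=7,interpolation=cv2.INTER_CUBIC))
a=get_image("scene")["color"]; cv2.imwrite("pics/s6z.png",cv2.resize(a[130:190,200:270],None,fx=9,fy=9,interpolation=cv2.INTER_CUBIC))
E
```

```text
clock: 7.58
position: [0.5426, -0.1201, 0.1093]
ee_rot: [0.707, -0.707, 0.009, -0.009]
contact_force: [0.2, -0.1, -0.6]
width: 0.0096
7.575 [ 0.54259327 -0.12014727  0.1093248 ] [ 0.23010469 -0.09777226 -0.6228336 ] 0.009622192264418877 [[1.0, 0.0, 0.026], [-0.026, 0.0, 1.0], [0.0, -1.0, 0.0]]
```

View pics/w6c.png

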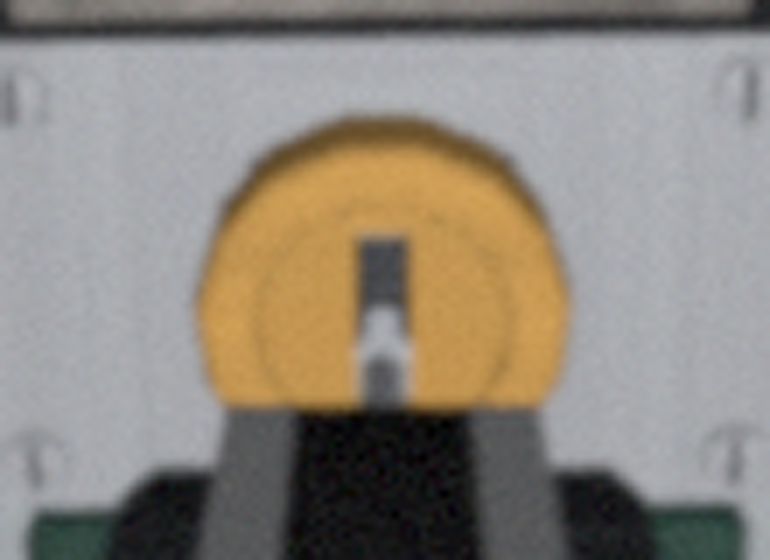

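View pics/s6z.png

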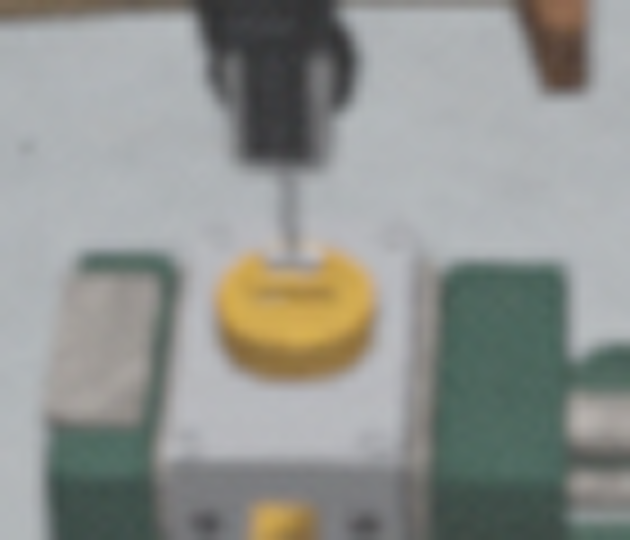

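```bash
python3 -m jog '[255,0,0.3,0,0,0,0, 255,0,0.5,0,0,0,0, 255,0,0.7,0,0,0,0, 255,0,0.8,0,0,0,0, 255,0,0.9,0,0,0,0, 255,0,0.9,0,0,0,0, 255,0,0.9,0,0,0,0]' 40
```

```text
clock: 8.55
position: [0.5425, -0.1201, 0.1003]
ee_rot: [0.707, -0.707, 0.009, -0.009]
contact_force: [0.7, 0.0, -1.7]
width: 0.0092
```

```bash
python3 -m jog '[255,-0.1,0,0,0,0,0, 255,-0.2,0,0,0,0,0, 255,-0.28,0,0,0,0,0, 255,-0.28,0,0,0,0,0, 255,-0.28,0,0,0,0,0]' 40
python3 - <<'E'
from m1 import *
a=get_image("scene")["color"]; cv2.imwrite("pics/s7z.png",cv2.resize(a[130:190,200:270],None,fx=9,fy=9,interpolation=cv2.INTER_CUBIC))
E
```

```text
clock: 9.18
position: [0.5397, -0.1201, 0.1003]
ee_rot: [0.707, -0.707, 0.009, -0.009]
contact_force: [-0.6, -0.8, -0.6]
width: 0.0097
```

View pics/s7z.png

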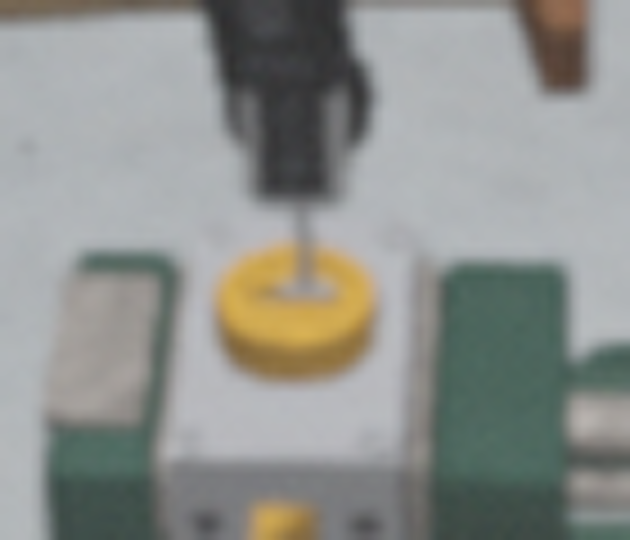

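```bash
python3 -m jog '[255,0,0.1,0,0,0,0, 255,0,0.2,0,0,0,0, 255,0,0.25,0,0,0,0, 255,0,0.3,0,0,0,0, 255,0,0.3,0,0,0,0]' 40;python3 -m jog '[255,0,0.1,0,0,0,0, 255,0,0.15,0,0,0,0, 255,0,0.2,0,0,0,0, 255,0,0.2,0,0,0,0]' 40
```

```text
clock: 9.85
position: [0.5396, -0.12, 0.0972]
ee_rot: [0.707, -0.707, 0.009, -0.009]
contact_force: [-0.3, -0.6, -1.7]
width: 0.0093
clock: 10.35
position: [0.5395, -0.12, 0.0952]
ee_rot: [0.707, -0.707, 0.009, -0.009]
contact_force: [-1.0, -0.4, -0.9]
width: 0.0093
```

```bash
python3 -m jog '[255,0,0.15,0,0,0,0, 255,0,0.3,0,0,0,0, 255,0,0.4,0,0,0,0, 255,0,0.45,0,0,0,0, 255,0,0.45,0,0,0,0]' 40; python3 -m jog '[255,0.1,0,0,0,0,0, 255,0.2,0,0,0,0,0, 255,0.28,0,0,0,0,0, 255,0.28,0,0,0,0,0, 255,0.28,0,0,0,0,0]' 40
```

```text
clock: 10.98
position: [0.5398, -0.1201, 0.0908]
ee_rot: [0.707, -0.707, 0.009, -0.009]
contact_force: [0.1, -0.1, -1.4]
width: 0.0099
clock: 11.6
position: [0.5425, -0.1201, 0.0908]
ee_rot: [0.707, -0.707, 0.009, -0.009]
contact_force: [0.5, -0.7, -2.3]
width: 0.0093
```

```bash
python3 -m jog '[255,0.1,0,0,0,0,0, 255,0.2,0,0,0,0,0, 255,0.28,0,0,0,0,0, 255,0.28,0,0,0,0,0, 255,0.28,0,0,0,0,0]' 40; python3 -m jog '[255,0,0.1,0,0,0,0, 255,0,0.2,0,0,0,0, 255,0,0.3,0,0,0,0, 255,0,0.3,0,0,0,0]' 40
```

```text
clock: 12.22
position: [0.5445, -0.1201, 0.0906]
ee_rot: [0.707, -0.707, 0.01, -0.009]
contact_force: [-2.7, -0.7, 0.5]
width: 0.0094
clock: 12.72
position: [0.5446, -0.12, 0.0873]
ee_rot: [0.707, -0.707, 0.01, -0.009]
contact_force: [-4.1, -0.4, -1.9]
width: 0.0091
```

```bash
python3 -m jog '[255,0,0.1,0,0,0,0, 255,0,0.2,0,0,0,0, 255,0,0.3,0,0,0,0, 255,0,0.3,0,0,0,0]' 40; python3 -m jog '[255,0,0.1,0,0,0,0, 255,0,0.2,0,0,0,0, 255,0,0.3,0,0,0,0, 255,0,0.3,0,0,0,0]' 40
```

```text
clock: 13.22
position: [0.5451, -0.1202, 0.0847]
ee_rot: [0.707, -0.707, 0.009, -0.009]
contact_force: [-4.7, -0.1, -0.2]
width: 0.0098
clock: 13.72
position: [0.5452, -0.1202, 0.0815]
ee_rot: [0.707, -0.707, 0.009, -0.009]
contact_force: [-4.0, 1.1, -0.4]
width: 0.0093
```

```bash
python3 -m jog '[255,0,0.1,0,0,0,0, 255,0,0.2,0,0,0,0, 255,0,0.35,0,0,0,0, 255,0,0.35,0,0,0,0]' 40; python3 -m jog '[255,-0.1,0,0,0,0,0, 255,-0.2,0,0,0,0,0, 255,-0.34,0,0,0,0,0, 255,-0.34,0,0,0,0,0, 255,-0.34,0,0,0,0,0]' 40
```

```text
clock: 14.22
position: [0.5451, -0.1202, 0.0779]
ee_rot: [0.707, -0.707, 0.009, -0.009]
contact_force: [-3.6, 0.3, -2.8]
width: 0.0095
clock: 14.85
position: [0.5427, -0.1203, 0.0787]
ee_rot: [-0.707, 0.707, -0.009, 0.01]
contact_force: [0.6, -0.0, 0.1]
width: 0.0093
```

```bash
python3 -m jog '[255,0,0.15,0,0,0,0, 255,0,0.3,0,0,0,0, 255,0,0.4,0,0,0,0, 255,0,0.4,0,0,0,0]' 40; python3 -m jog '[255,0,0.05,0,0,0,0, 255,0,0.1,0,0,0,0, 255,0,0.15,0,0,0,0, 255,0,0.15,0,0,0,0]' 40
python3 - <<'E'
from m1 import *
a=get_image("scene")["color"]; cv2.imwrite("pics/s8z.png",cv2.resize(a[110:210,190:290],None,fx=6,fy=6,interpolation=cv2.INTER_CUBIC))
E
```

```text
clock: 15.35
position: [0.5418, -0.1201, 0.0741]
ee_rot: [0.707, -0.707, 0.009, -0.009]
contact_force: [0.6, 0.5, -1.8]
width: 0.0094
clock: 15.85
position: [0.5419, -0.1201, 0.0733]
ee_rot: [-0.707, 0.707, -0.009, 0.009]
contact_force: [-1.3, 0.0, 3.6]
width: 0.0093
```

View pics/s8z.png

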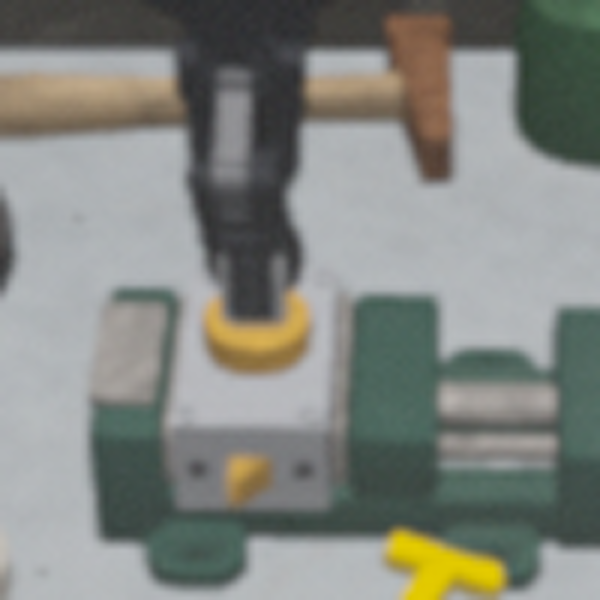

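```bash
python3 -m jog '[255,0,0,0.02,0,1,0, 255,0.01,0,0.04,0,2,0, 255,0.01,0,0.06,0,3,0, 255,0.02,0,0.08,0,4,0, 255,0.02,0,0.08,0,4,0, 255,0.02,0,0.08,0,4,0]' 40; python3 -c "
from h import *
s=get_state();print(s['moment'],s['qpos'].round(2),s['contact_force'])"
```

```text
clock: 16.65
position: [0.5424, -0.1201, 0.0733]
ee_rot: [-0.677, 0.678, -0.202, 0.203]
contact_force: [-2.4, -2.5, 5.6]
width: 0.0093
[-0.43130458  0.18925529 -0.01829078] [-0.34  0.38  1.78 -0.    0.98 -1.33] [-2.44527857 -2.48663135  5.58865351]
```

```bash
python3 -m jog '[255,0,0,0.02,0,1,0, 255,0.01,0,0.04,0,2,0, 255,0.01,0,0.06,0,3,0, 255,0.02,0,0.08,0,4,0, 255,0.02,0,0.08,0,4,0, 255,0.02,0,0.08,0,4,0]' 40; python3 -c "
from h import *
s=get_state();print(s['moment'],s['qpos'].round(2),s['contact_force'])
a=get_image('scene')['color']; cv2.imwrite('pics/s9z.png',cv2.resize(a[110:210,190:290],None,fx=6,fy=6,interpolation=cv2.INTER_CUBIC))"
```

```text
clock: 17.4
position: [0.5424, -0.1199, 0.0733]
ee_rot: [-0.595, 0.596, -0.381, 0.382]
contact_force: [-2.8, -3.8, 6.1]
width: 0.0093
[-0.70645206  0.53559161  0.04969012] [-0.34  0.38  1.78 -0.    0.98 -0.77] [-2.79688802 -3.840804    6.10159432]
```

View pics/s9z.png

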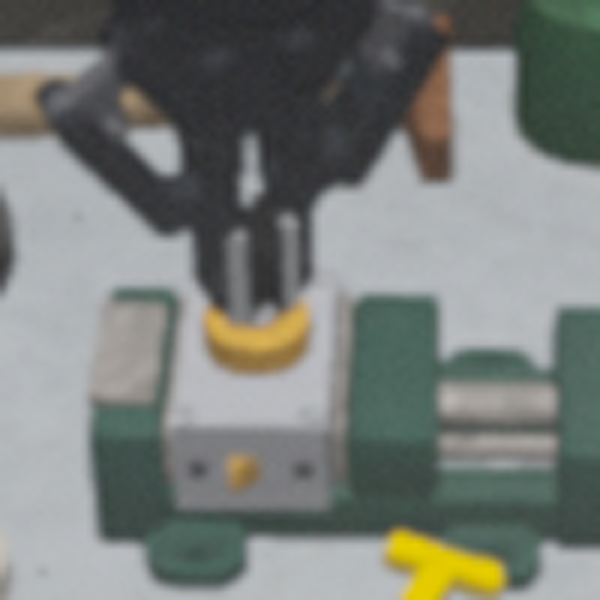

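```bash
python3 -m jog '[255,0,0,0.02,0,1,0, 255,0.01,0,0.04,0,2,0, 255,0.01,0,0.06,0,3,0, 255,0.02,0,0.07,0,3.5,0, 255,0.02,0,0.07,0,3.5,0, 255,0.02,0,0.07,0,3.5,0, 255,0.02,0,0.07,0,3.5,0]' 40; python3 -c "
from h import *
s=get_state();print(s['moment'],s['qpos'].round(3),s['contact_force']);R=Rt(s['ee_rot']);print(np.degrees(np.arctan2(R[1,0],R[0,0])))
a=get_image('scene')['color']; cv2.imwrite('pics/s10z.png',cv2.resize(a[110:210,190:290],None,fx=6,fy=6,interpolation=cv2.INTER_CUBIC))
a=get_image('side')['color']; cv2.imwrite('pics/d10z.png',cv2.resize(a[130:230,260:360],None,fx=6,fy=6,interpolation=cv2.INTER_CUBIC))"
```

```text
clock: 18.32
position: [0.5424, -0.1199, 0.0732]
ee_rot: [-0.484, 0.486, -0.514, 0.514]
contact_force: [-4.0, -4.3, 7.1]
width: 0.0094
[-0.76068008  0.78272868  0.07357168] [-0.341  0.382  1.776 -0.003  0.985 -0.282] [-4.0433637  -4.25294594  7.0693694 ]
-93.28861417900934
```

View pics/s10z.png

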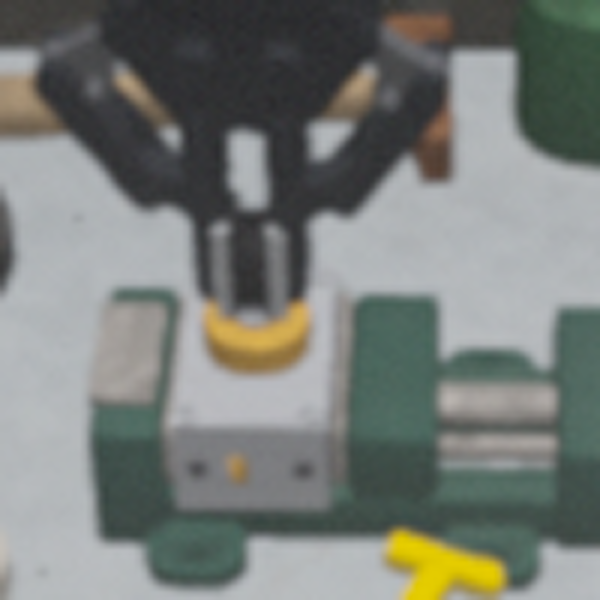

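View pics/d10z.png

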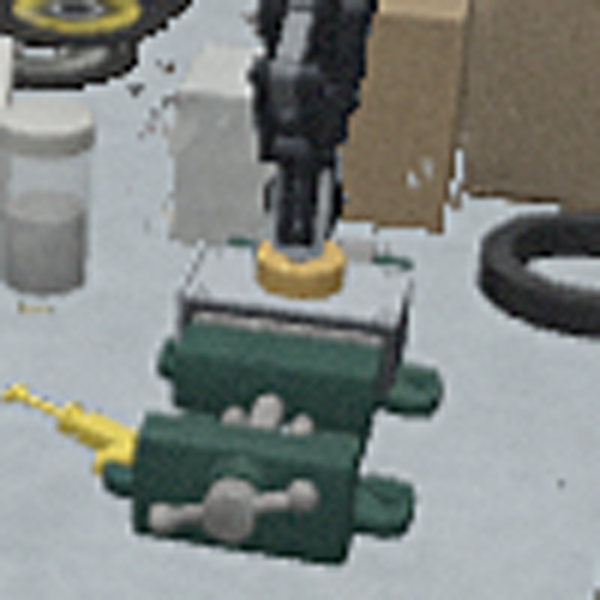

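```bash
python3 -m jog '[255,0,0,0,0,0.2,0, 255,0,0,0,0,0.4,0, 255,0,0,0,0,0.4,0, 255,0,0,0,0,0.4,0, 255,0,0,0,0,0.4,0, 255,0,0,0,0,0.4,0]' 40; python3 -c "
from h import *
s=get_state();print(s['moment'],s['contact_force']);R=Rt(s['ee_rot']);print(np.degrees(np.arctan2(R[1,0],R[0,0])))
a=get_image('scene')['color']; cv2.imwrite('pics/s11z.png',cv2.resize(a[160:200,210:260],None,fx=12,fy=12,interpolation=cv2.INTER_CUBIC))
cv2.imwrite('pics/s11.png',a)"
```

```text
clock: 19.18
position: [0.5424, -0.1198, 0.0733]
ee_rot: [-0.47, 0.472, -0.527, 0.528]
contact_force: [-4.5, -3.5, 7.5]
width: 0.0095
[-0.76674419  0.78375016  0.12983047] [-4.54095788 -3.47076295  7.52487344]
-96.48420712664388
```

View pics/s11z.png

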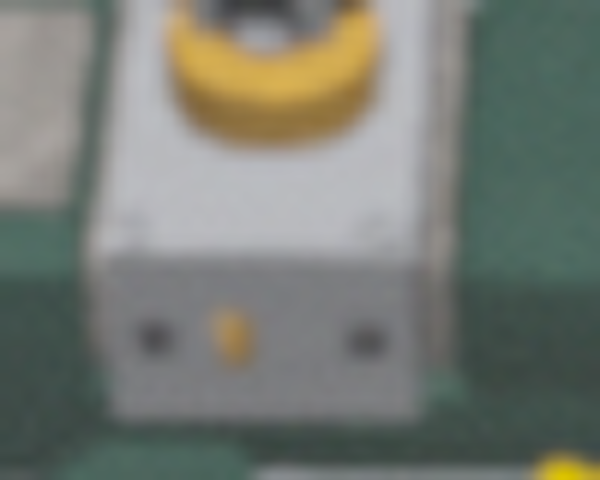

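View pics/s11.png

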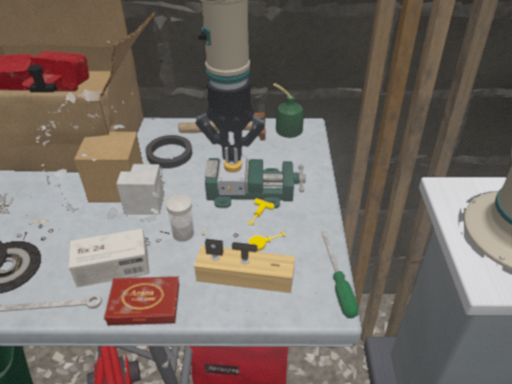

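The last scene view shows the bolt flush in the case end, at about px (229,188). The turning moment rose from 0.07 to 0.13 N m, so the plug is at its stop. The other two keys, the jar and the screwdriver haven't moved, so I'm handing in.

```bash
python3 -c "
from rig import *
print(sign_off())"
```

```text
the job is handed in; nothing more can be done
None
```

The round-headed key is home in the lock and turned about 95° clockwise, with the bolt drawn in. The arm is still gripping the key and holding it turned. I handed in at about 19.2 s of the 48 s; no verdict was reported.

- **Insertion:** I shifted the key toward -x to pass the first pin and toward +x to pass the second. The wrist force stayed below about 8 N throughout. The shoulder came to rest on the lock's face with about 4 N of push.
- **Last checks:** The final scene picture shows the bolt flush and the other two keys still in the block. The jar and screwdriver are where they were. The turning moment rose from 0.07 to 0.13 N m over the last few degrees, which suggests the plug is at its stop. The finger opening is 9.5 mm on the 10 mm head, with the grip set to 40 N.
- **Not measured:** I could not read the plug and bolt positions directly; I judged them from the tool's angle, the moment and the pictures.
- **Disagreements:** The cameras differed by about 2 mm on where the round key stood. For the keyhole I used the wrist view, then checked in both views that the key tip lined up with the slot before inserting.
- **Yellow look-alike keys:** Both seemed to be standing in the first pictures but were lying on the table by the next ones, before the arm came near them. I did not touch them.

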